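Set the drip tray against the counter guard, up to the scribed line

TASK

Set the steel drip tray in its place on the coffee counter: push it up square against the low guard rail behind it, gently because the guard sits on soft mounts, and then slide it along the guard to the robot's left, still touching it, until its leading end meets the line scribed in the counter. Do not run past the line, lift the tray off the counter, or disturb the pitcher, mug and canister; leave the tray resting against the guard.

Things in the scene. Friction and masses are not known exactly. Their poses are not given: they have to be found in the camera images.
- station: fixed place on the counter: a pale scribed line 2 mm wide, with a low guard rail beyond it. Origin on the counter, on the line; z up, +x away from the robot and square to the guard, y along the guard. The line runs along x at y = 0, from x = -140 to +40 mm. Two fixed 18 mm high brackets stand behind the guard
- guard_mid (a point): a fixed point of the station on the counter at x = 75, y = -145 mm. The guard (steel rail, glass strip on top, 12 mm thick, 56 mm high, 430 mm long along y) is centred here, but only roughly: it is clamped afresh each time and its near face lies anywhere within 25 mm in x of this point, parallel to y. Not measured: feel or see it
- guard_top (a point): a fixed point of the station 56 mm above guard_mid, the height of the guard's top. The guard sits on rubber mounts: it gives way about 1 mm per 4 N pressed on it, up to 8 mm, and springs back. Pressing the tray on it with more than 12 N, or the robot itself with more than 5 N, is too hard
- tray: loose drip tray, a flat steel slab with dark slots, 130 mm (x) by 190 mm (y), 30 mm high, 0.4 to 0.8 kg. Origin at the centre of its underside, z up. It starts near side of the guard, short of the line (station -y), its axes turned up to 0.2 rad from the station's. Its +x long side goes against the guard. Sliding it alone takes 1 to 9 N
- tray_well (a point): centre of the mouth of the square finger well in the middle of the tray's top, 30 mm above its underside: 64 x 64 mm, 26 mm deep, upright walls parallel to the tray's edges, floor 4 mm above the counter
- tray_lead (a point): the middle of the lower edge of the tray's leading end (its +y end, at tray x = 0, y = +95 mm, z = 0), the edge that must meet the line
- pitcher: bystander: steel milk pitcher, 88 mm wide, 100 mm high, with a side handle; origin at the centre of its underside
- mug: bystander: white mug, 82 mm wide, 90 mm high, with a side handle; origin at the centre of its underside
- canister: bystander: black jar with a pale lid, 90 mm wide, 110 mm high; origin at the centre of its underside
There are look-alikes about, which are no part of the job. Of the things shaped like the tray, the steel one is meant.

How it is judged:
On the way, in this order (a step that is already met when the one before it is completed fails the run):
1. the tray is pressed square against the guard while still more than 30 mm short of the line (contact force between tray and station above 1.5 N and angle between the y axis of tray and the y axis of station, either way round below 0.05 rad and y of tray_lead in the frame of station below -0.03 m), for 0.2 s.
2. the tray comes up to the line sliding along the guard, touching it (contact force between tray and station above 0.3 N and y of tray_lead in the frame of station between -0.03 and 0.003 m), for 0.2 s.
At the end, for the whole second after the job is handed in: the tray lies flat and still on the counter, touching the guard, parallel to it within 2 degrees, with the middle of its leading edge within 3 mm of the scribed line (y of tray_lead in the frame of station between -0.003 and 0.003 m and contact force between tray and station above 0.1 N and angle between the y axis of tray and the y axis of station, either way round below 0.035 rad and height (world z) of tray below 0.004 m and linear speed of tray below 0.01 m/s).
It fails at once if the tray is pressed on the guard with more than 12 N (contact force between tray and station above 12 N).
It fails at once if the robot itself pushes on the guard with more than 5 N (contact force between any of the fingers, the arm and station above 5 N).
It fails at once if the tray's leading edge runs more than 6 mm past the line (y of tray_lead in the frame of station above 0.006 m).
It fails at once if the tray is lifted off the counter (height (world z) of tray above 0.012 m).
It fails at once if a bystander is moved by more than 20 mm (distance of any of pitcher, mug, canister from where it was at the start of the episode above 0.02 m).
It also fails if it takes over 72 s, if anything falls off the work surface, if the arm or the gripper's body presses on something with over 40 N, if the wrist force passes 120 N, or if a joint passes its speed limit or range.

ROBOT

A 7-joint arm with a two-finger parallel gripper is mounted at the origin on the work surface. World frame = base frame: x ahead of the robot, y to its left, z up, the work surface at z = 0. Lengths are in m, angles in rad, forces in N, time in s.
With the tool pointing down it reaches from about 0.4 to 0.875 m from the base axis. Payload 19.3 kg.
Tool frame: the origin (TCP) lies at the very end of the fingers, on their centre line; the grasp point (between the pads) lies 19 mm behind it; z points along the fingers, y is the line along which they close (so a half turn about z gives the same grasp; the last joint's range is limited). The gripper opens to 85 mm and grips with 20 to 120 N. Pads are 22 mm wide; open, the fingers measure 114 mm over their backs; the gripper's body (76 mm by 85 mm) begins 54 mm behind the grasp point. The pads swing forward as they close: fully open they stand 13 mm farther back than shut.
Start: joints at [1.078, 0.521, -0.036, 1.599, 0.021, 1.021, -0.113], TCP at [0.256, -0.57, 0.231] pointing down, gripper open.
Joint ranges: [-2.91, 2.91], [-0.3, 2.13], [-1.5, 1.42], [0.17, 2.43], [-1.26, 4.41], [0.16, 1.93], [-2.52, 2.52]. Speed limits (rad/s): [1.89, 1.89, 2.39, 2.39, 3.01, 3.01, 3.01].

INTERFACE

Orientations are given as a unit quaternion [w, x, y, z].
In Python, from bench import telemetry, eyes, finish_job gives the robot as it stands. The module is installed in compiled form; this text tells all that it offers.
- The arm moves only by the shell command python3 -m crank 'ROWS' [FORCE]. ROWS is text: rows parted by semicolons, each of 7 numbers parted by spaces: the closure, from 0 (fully open) to 1 (shut), then the shift along the tool's x, y, z in cm, then the turn, a rotation vector about the tool's x, y, z in degrees. In form: jaw x y z rx ry rz; .... A call has 1 to 20 rows; each row shifts and turns the commanded pose from where the row before left it, along the tool's axes as they then stand; what a row does not reach is not made up. A row lasts 1/12 s, in which the tool goes at most 41.7 mm and 7.16 degrees, less where a joint would pass 70% of its speed; a pose out of reach is approached as far as the arm can. A call is refused whole if a number of a shift passes 4.17 or a number of a turn 7.16, either way. A call with a gripper value outside its range is refused whole. The fingers move at their own pace and stop on an object; FORCE is the grip in N (left out, the last holds). Time passes only in rows, so rows that do not move let the fingers close. It gives the time, the measured TCP pose, the force, the opening and the grip force at its end, in the units of the state.
- telemetry.state(): the state, without advancing time (a new reading comes with each control period).
- eyes.read_camera(name): name is "scene" or "top" or "wrist"; returns the picture (384x512x3 uint8, red, green, blue); there is no depth.
- eyes.camera_params(name): a dict with "camera_matrix" (3x3 intrinsics, pixels), "D" ([k1, k2, p1, p2, k3] as OpenCV has them; the pictures are not rectified), "origin" and "rotation" of the camera in the world; the wrist camera has in their place "hand_eye" (4x4, takes a point from camera to tool coordinates, whose origin is the TCP and whose axes are the flange's). Camera axes: x right, y down, z forward; pixel columns grow to the right and rows downward; lengths in m; the calibration is good to about 2 mm. A picture is of the moment at which its call begins: read the wrist's pose just before it. camera_params takes no time and is no camera call.
- finish_job(): hands the job in; it is judged then, once.
The state is a dict: "clock": time; "joint_pos": joint angles; "dq": joint speeds; "tau": joint torques, N m; "tcp_pos": TCP position; "tcp_rot": TCP orientation; "ft_force": force on the tool from outside, world axes, zero at the start; "torque": the same for the moment, N m; "gripper_width": finger opening in m; "grip_force": force on a finger pad.
Only numpy, scipy, OpenCV 4.12 (cv2) and the standard library are available. Lean on these libraries where they do the work, as an engineer would, in place of code of your own. Each camera call takes 0.05 s, during which the arm holds its last target. There are 200 camera calls.

## Working session

There is one attempt and no reset: what is moved stays moved. The work goes in short steps, Python scripts to look and compute and a shell command to move; the robot and the scene stay as the last step left them, time stands still between calls to the robot, and variables do not carry over. Pictures are saved under pics/ and viewed, at most 13 in all, crops included, and the job is handed in when it is done.

```bash
mkdir -p pics; cat > h.py <<'E'
import numpy as np, cv2
from bench import telemetry, eyes
from scipy.spatial.transform import Rotation as R
def rot(q): return R.from_quat([q[1],q[2],q[3],q[0]]).as_matrix()
def cam(n):
    p=eyes.camera_params(n); K=np.array(p["camera_matrix"]);D=np.array(p["D"])
    if n=="wrist":
        s=telemetry.state(); T=np.eye(4);T[:3,:3]=rot(s["tcp_rot"]);T[:3,3]=s["tcp_pos"]
        T=T@np.array(p["hand_eye"]); return K,D,T[:3,3],T[:3,:3]
    return K,D,np.array(p["origin"]),np.array(p["rotation"]) if np.array(p["rotation"]).shape==(3,3) else rot(p["rotation"])
def px(c,uv,z):
    K,D,o,r=c
    u=cv2.undistortPoints(np.array(uv,float).reshape(-1,1,2),K,D).reshape(-1,2)
    d=np.c_[u,np.ones(len(u))]@r.T
    return o+d*((z-o[2])/d[:,2])[:,None]
def proj(c,P):
    K,D,o,r=c
    return cv2.projectPoints((np.array(P,float).reshape(-1,3)-o)@r,np.zeros(3),np.zeros(3),K,D)[0].reshape(-1,2)
def shot(n,f):
    c=cam(n); im=cv2.cvtColor(eyes.read_camera(n),cv2.COLOR_RGB2BGR); cv2.imwrite("pics/"+f+".png",im); return c,im
E
python3 - <<'E'
from h import *
a=shot("top","top1");b=shot("scene","sc1")
cv2.imwrite("pics/both.png",cv2.resize(np.vstack([a[1]]),(780,585)))
for c in (a[0],b[0]): print(c[2],c[3])
s=telemetry.state();print(s["tcp_pos"],s["tcp_rot"],s["clock"],s["ft_force"])
print(eyes.camera_params("wrist"))
E
```

```text
[ 0.28272168 -0.01279525  1.71462875] [[ 0.0186877  -0.98406909  0.17680159]
 [-0.99981062 -0.01743233  0.00865118]
 [-0.0054313  -0.17692978 -0.98420849]]
[ 1.11167945 -0.60933524  0.75336512] [[ 0.76056366  0.39607154 -0.51446113]
 [ 0.64891506 -0.48967047  0.58235047]
 [-0.02126398 -0.77675618 -0.62944236]]
[ 0.25630366 -0.5696986   0.23079343] [-5.02572873e-04  9.77740633e-01  2.09816545e-01 -1.43168588e-04] 0.1 [-0.68095667 -0.49782659 -0.52700023]
{'camera_matrix': array([[332.51432736,   0.        , 257.34643251],
       [  0.        , 332.51432736, 190.77038984],
       [  0.        ,   0.        ,   1.        ]]), 'D': array([0.01858658, 0.        , 0.        , 0.        , 0.        ]), 'hand_eye': array([[ 6.82719908e-04, -9.61870259e-01, -2.73505281e-01,
         6.87335050e-02],
       [ 9.99999519e-01,  8.49188256e-04, -4.90262374e-04,
        -7.46255041e-04],
       [ 7.03826269e-04, -2.73504814e-01,  9.61870376e-01,
        -1.43081319e-01],
       [ 0.00000000e+00,  0.00000000e+00,  0.00000000e+00,
         1.00000000e+00]])}
```

View pics/both.png

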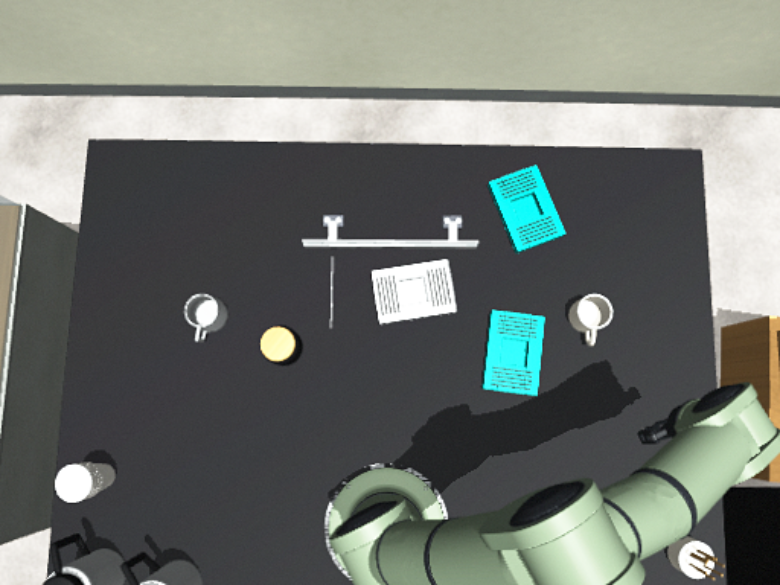

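View pics/sc1.png

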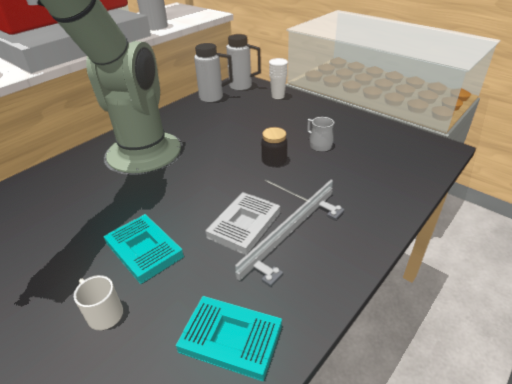

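The top view (780 px scale) shows three tray-shaped things: the steel/white one at (414,292) and teal ones at (527,207) and (514,352). I choose the steel one. The guard runs along row ~243, the scribed line is at column ~332, the canister at (278,345), the pitcher at (203,312) and the mug at (592,312).

```bash
python3 - <<'E'
from h import *
c=cam("top"); im=cv2.imread("pics/top1.png"); S=780/512
g=im.min(2)
m=(g>130).astype(np.uint8)
n,l,st,ce=cv2.connectedComponentsWithStats(m)
def lab(u,v): 
    return np.bincount(l[int(v/S)-6:int(v/S)+7,int(u/S)-6:int(u/S)+7].ravel(),minlength=n)[1:].argmax()+1
t=(l==lab(385,300))|(l==lab(414,292)); t=cv2.morphologyEx(t.astype(np.uint8),cv2.MORPH_CLOSE,np.ones((7,7)))
cn=max(cv2.findContours(t,0,1)[0],key=cv2.contourArea)
r=cv2.minAreaRect(cn);P=px(c,cv2.boxPoints(r),.03);print("tray",P.round(4).tolist(),P.mean(0),np.linalg.norm(P-np.roll(P,1,0),axis=1))
# line
roi=np.zeros_like(g);a=[int(x/S) for x in(322,252,342,332)];sub=g[a[1]:a[3],a[0]:a[2]].astype(float)
sub-=np.median(sub,1)[:,None];
pts=[(a[0]+(np.arange(sub.shape[1])*np.clip(s,0,None)).sum()/np.clip(s,0,None).sum(),a[1]+i) for i,s in enumerate(sub) if s.max()>30]
L=px(c,pts,0);print("line",L[0],L[-1]);k=np.polyfit(L[:,0],L[:,1],1);print("slope",k,np.degrees(np.arctan(k[0])))
# guard: column profiles
for u in (310,360,400,430,470):
    col=g[148:172,int(u/S)];print(u,int(u/S),col.tolist())
crop=cv2.resize(im[130:230,185:325],None,fx=5,fy=5,interpolation=2);cv2.imwrite("pics/crop.png",crop)
E
```

```text
tray [[0.6058, 0.0514, 0.03], [0.6402, -0.1408, 0.03], [0.5087, -0.1617, 0.03], [0.4751, 0.028, 0.03]] [ 0.55742242 -0.05580718  0.03      ] [0.13280799 0.19529251 0.13320709 0.19265729]
line [0.6461009  0.14797859 0.        ] [0.4661615  0.14610549 0.        ]
slope [0.01641661 0.13768439] 0.9405179301129168
310 203 [58, 59, 60, 61, 58, 56, 57, 54, 82, 213, 231, 212, 240, 202, 78, 59, 59, 59, 56, 60, 58, 58, 59, 56]
360 236 [57, 57, 60, 60, 59, 60, 60, 58, 45, 202, 239, 223, 254, 242, 62, 58, 60, 60, 59, 58, 58, 58, 63, 60]
400 262 [58, 59, 59, 59, 61, 59, 61, 60, 47, 161, 247, 229, 252, 243, 61, 60, 59, 62, 58, 64, 59, 62, 57, 61]
430 282 [61, 58, 57, 59, 59, 59, 60, 56, 49, 160, 235, 208, 242, 228, 80, 71, 58, 63, 55, 60, 62, 59, 55, 115]
470 308 [62, 58, 63, 60, 61, 61, 62, 59, 50, 119, 236, 221, 225, 212, 116, 79, 57, 61, 61, 60, 60, 61, 60, 59]
```

View pics/crop.png

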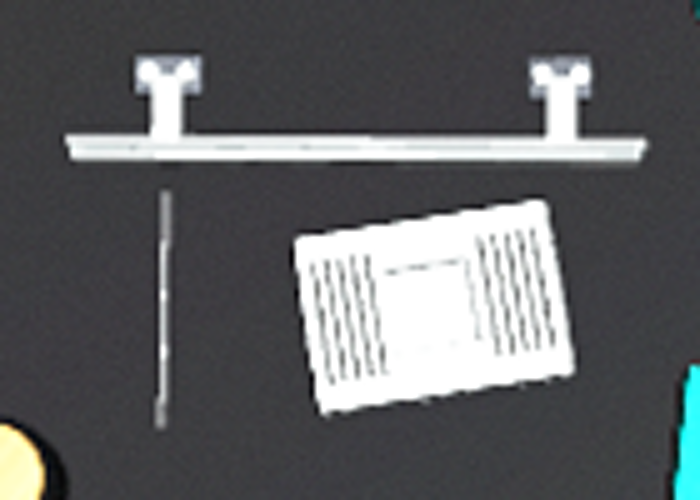

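The crop confirms the choice: a steel slab with dark slots and a square well, turned about +10°, its leading end left of it facing the scribed line at crop column ~163. Setting out to above the well.

```bash
python3 -m crank '0 2.5 -1.78 0 0 0 0;0 2.5 -1.78 0 0 0 0;0 2.5 -1.78 0 0 0 0;0 2.5 -1.78 0 0 0 0;0 2.5 -1.78 0 0 0 0;0 2.5 -1.78 0 0 0 0;0 2.5 -1.78 0 0 0 0;0 2.5 -1.78 0 0 0 0;0 2.5 -1.78 0 0 0 0;0 2.5 -1.78 0 0 0 0;0 2.5 -1.78 0 0 0 0;0 2.5 -1.78 0 0 0 0;0 2.5 -1.78 0 0 0 0;0 2.5 -1.78 0 0 0 0;0 2.5 -1.78 0 0 0 0;0 2.5 -1.78 0 0 0 0'
python3 -m crank '0.6 2.5 -1.78 0 0 0 0;0.6 2.5 -1.78 0 0 0 0;0.6 2.5 -1.78 0 0 0 0;0.6 0 0 0 0 0 5.8;0.6 0 0 0 0 0 5.8;0.6 0 0 0 0 0 5.8;0.6 0 0 0 0 0 5.8;0.6 0 0 0 0 0 0;0.6 0 0 0 0 0 0;0.6 0 0 0 0 0 0' 20
python3 - <<'E'
from h import *
c,im=shot("wrist","w1")
s=telemetry.state();M=rot(s["tcp_rot"]);print(s["tcp_pos"],np.degrees(np.arctan2(M[1,0],M[0,0])),M[:,2],s["gripper_width"],s["clock"])
E
```

```text
clock: 1.43
tcp_pos: [0.5048, -0.1447, 0.2312]
tcp_rot: [-0.0, 0.978, 0.21, -0.0]
ft_force: [0.6, -0.7, 0.0]
gripper_width: 0.0855
grip_force: 0.0
clock: 2.27
tcp_pos: [0.5508, -0.0666, 0.2312]
tcp_rot: [-0.0, 1.0, 0.011, -0.0]
ft_force: [-0.7, -0.4, 0.3]
gripper_width: 0.0344
grip_force: 0.0
[ 0.55076283 -0.06669281  0.23121501] 1.1912310504270391 [-2.18801922e-04  4.47478124e-05 -9.99999975e-01] 0.034076457713173296 2.3167
```

View pics/w1.png

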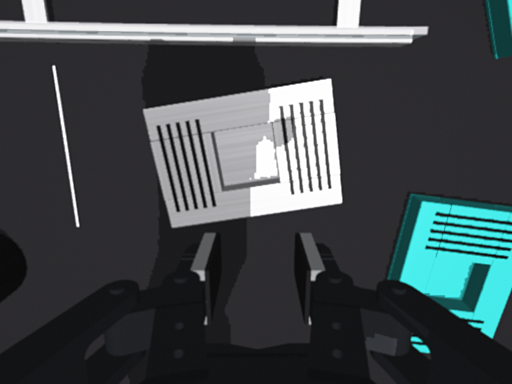

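Wrist view: tray top corners at about (144,110), (331,80), (342,202), (174,227); well mouth (212,133)-(280,180); line (54,66)-(78,226); guard across rows 25–43. The fingers straddle cols 205–310.

```bash
python3 - <<'E'
from h import *
c=cam("wrist")
P=px(c,[(144,110),(331,80),(342,202),(174,227)],.03);print("tray",P.round(4).tolist(),P.mean(0))
d=P[0]-P[1];print("yaw",np.degrees(np.arctan2(-d[0],d[1])))
P=px(c,[(212,133),(275,121),(280,180),(222,188)],.03);print("well",P.round(4).tolist(),P.mean(0))
P=px(c,[(54,66),(78,226)],0);print("line",P.round(4).tolist());d=P[0]-P[1];print(np.degrees(np.arctan2(d[1],d[0])))
im=cv2.imread("pics/w1.png").min(2)
for u in (100,200,300): print(u,im[10:55,u].tolist())
for u,v in((100,37),(100,42),(200,39),(300,42)):
  print(u,v,[px(c,[(u,v)],z)[0].round(4).tolist() for z in(0,.056)])
ct=cam("top");print("top guard base edge",px(ct,[(262,161.6),(210,161.6),(300,162)],0),"top far edge z56",px(ct,[(262,157)],.056))
E
```

```text
tray [[0.603, 0.0489, 0.03], [0.6357, -0.1365, 0.03], [0.5105, -0.1588, 0.03], [0.4774, 0.0249, 0.03]] [ 0.55665221 -0.05536417  0.03      ]
yaw 9.9818193579088
well [[0.5817, -0.0189, 0.03], [0.5952, -0.083, 0.03], [0.5337, -0.0906, 0.03], [0.5235, -0.0287, 0.03]] [ 0.55851789 -0.05528692  0.03      ]
line [[0.6441, 0.1493, 0.0], [0.464, 0.1475, 0.0]]
0.5908882770619386
100 [43, 42, 42, 42, 42, 44, 43, 42, 43, 42, 39, 47, 103, 181, 214, 228, 239, 241, 241, 243, 237, 166, 158, 170, 174, 212, 244, 244, 217, 128, 67, 72, 74, 59, 44, 42, 43, 44, 43, 43, 44, 43, 43, 43, 44]
200 [43, 44, 43, 43, 43, 44, 43, 43, 43, 43, 43, 42, 40, 52, 117, 188, 219, 235, 241, 243, 243, 242, 217, 167, 169, 175, 187, 231, 247, 242, 196, 114, 76, 76, 64, 39, 24, 25, 27, 27, 27, 27, 26, 26, 27]
300 [44, 44, 44, 44, 44, 44, 44, 43, 43, 42, 44, 43, 43, 41, 41, 91, 173, 217, 232, 239, 243, 244, 244, 228, 168, 155, 176, 192, 232, 250, 248, 211, 129, 81, 77, 69, 52, 43, 42, 42, 45, 43, 43, 45, 43]
100 37 [[0.6734, 0.0983, 0.0], [0.6653, 0.0739, 0.056]]
100 42 [[0.6686, 0.0988, -0.0], [0.6612, 0.0743, 0.056]]
200 39 [[0.6742, -0.0042, 0.0], [0.666, -0.0133, 0.056]]
300 42 [[0.6736, -0.1075, 0.0], [0.6654, -0.1011, 0.056]]
top guard base edge [[ 0.67403855 -0.02023054  0.        ]
 [ 0.67059952  0.17865205  0.        ]
 [ 0.67503587 -0.16542248  0.        ]] top far edge z56 [[ 0.67871549 -0.01970466  0.056     ]]
```

```bash
python3 -m crank '0.74 0.6 -1.13 2 0 0 0.4;0.74 0 0 2 0 0 0;0.74 0 0 2 0 0 0;0.74 0 0 2 0 0 0;0.74 0 0 2 0 0 0;0.74 0 0 2 0 0 0;0.74 0 0 2 0 0 0;0.74 0 0 2 0 0 0;0.74 0 0 2 0 0 0;0.74 0 0 0 0 0 0;0.74 0 0 0 0 0 0;0.74 0 0 0 0 0 0'
python3 - <<'E'
from h import *
c,im=shot("wrist","w2")
E
```

```text
clock: 3.32
tcp_pos: [0.5571, -0.0553, 0.0523]
tcp_rot: [-0.0, 1.0, 0.006, 0.0]
ft_force: [0.4, 0.2, 1.4]
gripper_width: 0.0219
grip_force: 0.0
```

View pics/w2.png

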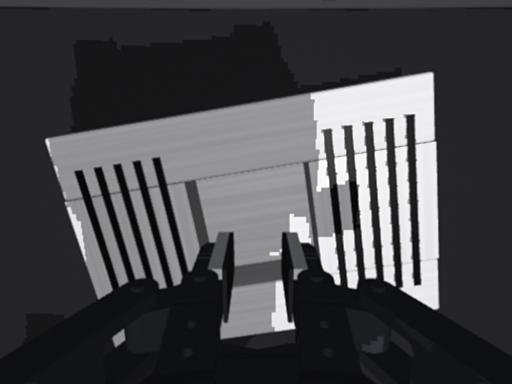

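The close view shows the well mouth's front corners at about (186,181) and (305,163), its back lip at row ~285, and both fingers above the well.

```bash
python3 - <<'E'
from h import *
c=cam("wrist");print(px(c,[(186,181),(305,163),(250,283)],.03),px(c,[(250,264)],.004))
E
```

```text
[[ 0.58345398 -0.01791619  0.03      ]
 [ 0.59357757 -0.07853383  0.03      ]
 [ 0.52483745 -0.05112702  0.03      ]] [[ 0.52267918 -0.05056224  0.004     ]]
```

```bash
python3 -m crank '0.74 0 -0.1 1.5 0 0 0;0.74 0 0 1.5 0 0 0;0.74 0 0 1 0 0 0;0.74 0 0 0.4 0 0 0;0.74 0 0 0 0 0 0;0.74 0 0 0 0 0 0;0.74 0 0 0 0 0 0;0.74 0 0 0 0 0 0'
python3 -m crank '0.74 0.4 0 0 0 0 0;0.74 0.4 0 0 0 0 0;0.74 0.4 0 0 0 0 0;0.74 0.4 0 0 0 0 0;0.74 0.4 0 0 0 0 0'
python3 -m crank '0.74 0.3 0 0 0 0 0;0.74 0.3 0 0 0 0 0;0.74 0.3 0 0 0 0 0;0.74 0.3 0 0 0 0 0'
python3 -m crank '0.74 0.3 0 0 0 0 0;0.74 0.3 0 0 0 0 0;0.74 0.3 0 0 0 0 0;0.74 0.3 0 0 0 0 0'
```

```text
clock: 4.03
tcp_pos: [0.5571, -0.0543, 0.008]
tcp_rot: [0.0, 1.0, 0.005, 0.001]
ft_force: [0.1, 0.4, -0.7]
gripper_width: 0.0219
grip_force: 0.0
clock: 4.45
tcp_pos: [0.577, -0.054, 0.0073]
tcp_rot: [-0.0, 1.0, 0.005, -0.0]
ft_force: [-8.0, 0.7, 2.2]
gripper_width: 0.0225
grip_force: 3.3
clock: 4.78
tcp_pos: [0.5869, -0.0541, 0.0071]
tcp_rot: [0.0, 1.0, 0.005, -0.002]
ft_force: [-13.2, -0.6, 10.1]
gripper_width: 0.0225
grip_force: 6.4
clock: 5.12
tcp_pos: [0.599, -0.0541, 0.0071]
tcp_rot: [0.0, 1.0, 0.005, -0.002]
ft_force: [-12.6, -0.6, 11.1]
gripper_width: 0.0224
grip_force: 6.6
```

```bash
python3 -m crank '0.74 0 0 -0.05 0 0 0;0.74 0 0 -0.05 0 0 0;0.74 0 0 0 0 0 0'
python3 -m crank '0.74 0.2 0 0 0 0 0;0.74 0.2 0 0 0 0 0;0.74 0.2 0 0 0 0 0;0.74 0.2 0 0 0 0 0'
python3 - <<'E'
from h import *
c,im=shot("wrist","w3")
E
```

```text
clock: 5.37
tcp_pos: [0.6002, -0.0539, 0.008]
tcp_rot: [0.0, 1.0, 0.005, -0.001]
ft_force: [-2.7, -1.6, -3.0]
gripper_width: 0.0221
grip_force: 1.6
clock: 5.7
tcp_pos: [0.6089, -0.0536, 0.0082]
tcp_rot: [-0.0, 1.0, 0.005, -0.0]
ft_force: [-3.2, -0.5, -2.5]
gripper_width: 0.0219
grip_force: 1.5
```

View pics/w3.png

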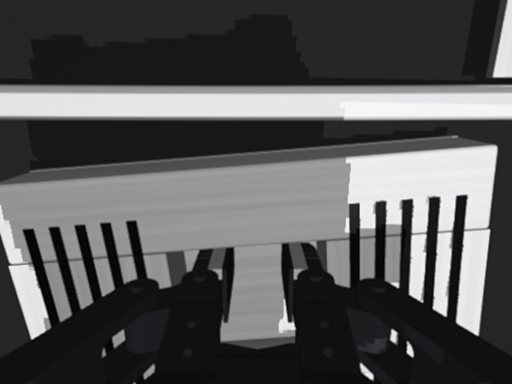

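The tray is being squared (residual ~4°); its right front corner at (495,147) leads, and the guard is at rows 85–118 with a gap. Creep forward.

```bash
python3 -m crank '0.74 0.15 0 0 0 0 0;0.74 0.15 0 0 0 0 0;0.74 0.15 0 0 0 0 0;0.74 0.15 0 0 0 0 0'
python3 - <<'E'
from h import *
c,im=shot("wrist","w4")
# front top edge of tray z=.03 and guard near top edge z=.056
E
python3 -m crank '0.74 0.1 0 0 0 0 0;0.74 0.1 0 0 0 0 0;0.74 0.1 0 0 0 0 0'
python3 -m crank '0.74 0.1 0 0 0 0 0;0.74 0.1 0 0 0 0 0;0.74 0.1 0 0 0 0 0'
```

```text
clock: 6.08
tcp_pos: [0.6148, -0.0536, 0.0083]
tcp_rot: [-0.0, 1.0, 0.005, -0.0]
ft_force: [-3.1, -1.0, -1.5]
gripper_width: 0.0224
grip_force: 1.9
clock: 6.38
tcp_pos: [0.6176, -0.0536, 0.0083]
tcp_rot: [-0.0, 1.0, 0.005, -0.0]
ft_force: [-3.4, -0.3, -0.3]
gripper_width: 0.0224
grip_force: 2.1
clock: 6.63
tcp_pos: [0.6207, -0.0535, 0.0083]
tcp_rot: [-0.0, 1.0, 0.005, -0.0]
ft_force: [-4.9, 0.2, -0.3]
gripper_width: 0.0224
grip_force: 2.6
```

```bash
for i in 1 ; do python3 -m crank '0.74 0.05 0 0 0 0 0;0.74 0.05 0 0 0 0 0;0.74 0 0 0 0 0 0' | grep -E "tcp_pos|ft"; python3 -m crank '0.74 0.05 0 0 0 0 0;0.74 0.05 0 0 0 0 0;0.74 0 0 0 0 0 0'| grep -E "tcp_pos|ft"; done
python3 - <<'E'
from h import *
c,im=shot("wrist","w5")
E
```

```text
tcp_pos: [0.6214, -0.0535, 0.0083]
ft_force: [-6.3, -0.8, 0.6]
tcp_pos: [0.6223, -0.0535, 0.0083]
ft_force: [-6.0, -0.2, 0.3]
```

View pics/w5.png

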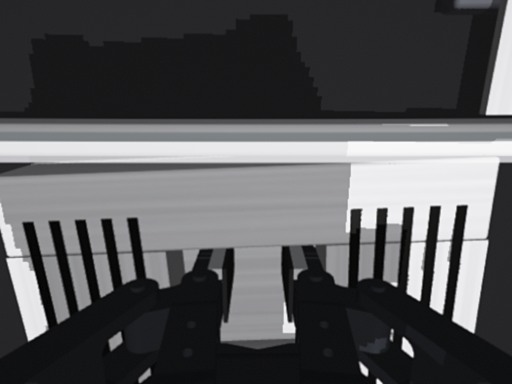

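The right front corner now meets the guard (row ~160), and a small wedge gap is left on the left (row ~170). Press on gently.

```bash
python3 -m crank '0.74 0.05 0 0 0 0 0;0.74 0.05 0 0 0 0 0;0.74 0 0 0 0 0 0' | grep -E "tcp_pos|ft"; python3 -m crank '0.74 0.05 0 0 0 0 0;0.74 0 0 0 0 0 0;0.74 0 0 0 0 0 0'| grep -E "tcp_pos|ft"
```

```text
tcp_pos: [0.6234, -0.0534, 0.0083]
ft_force: [-6.2, 0.8, 2.2]
tcp_pos: [0.6238, -0.0534, 0.0083]
ft_force: [-6.9, 0.4, 1.1]
```

```bash
python3 - <<'E'
from h import *
c,im=shot("wrist","w6")
g=im.min(2)
for u in(30,60,90,150,210,270,330): print(u,g[135:185:1,u].tolist())
E
```

```text
30 [143, 127, 122, 123, 124, 123, 123, 123, 122, 121, 132, 180, 232, 234, 231, 232, 231, 232, 232, 232, 231, 230, 228, 223, 207, 195, 200, 206, 213, 214, 217, 208, 142, 85, 77, 79, 78, 88, 118, 141, 151, 156, 158, 158, 157, 155, 153, 151, 151, 152]
60 [146, 129, 123, 124, 125, 124, 124, 125, 123, 122, 127, 174, 232, 235, 232, 232, 232, 232, 232, 232, 232, 230, 228, 224, 218, 222, 218, 214, 214, 215, 218, 210, 149, 88, 77, 79, 84, 112, 140, 150, 155, 158, 159, 160, 156, 153, 152, 152, 153, 154]
90 [149, 130, 124, 125, 125, 124, 124, 125, 124, 123, 125, 171, 231, 235, 233, 233, 233, 232, 233, 232, 233, 230, 228, 226, 221, 219, 216, 216, 214, 215, 218, 212, 152, 92, 77, 83, 107, 135, 148, 153, 158, 161, 161, 158, 155, 153, 152, 154, 154, 155]
150 [153, 136, 128, 126, 126, 126, 125, 125, 125, 123, 126, 168, 226, 236, 234, 233, 234, 233, 234, 233, 233, 231, 229, 227, 218, 215, 215, 215, 215, 217, 220, 213, 158, 97, 91, 120, 143, 152, 158, 160, 162, 160, 158, 155, 154, 155, 155, 157, 156, 155]
210 [155, 137, 128, 127, 127, 125, 126, 126, 125, 123, 127, 166, 225, 236, 235, 234, 234, 233, 234, 234, 233, 232, 230, 227, 219, 216, 215, 215, 217, 217, 220, 213, 162, 121, 135, 149, 155, 160, 162, 162, 159, 156, 154, 155, 156, 156, 156, 156, 156, 155]
270 [156, 138, 129, 127, 129, 129, 128, 128, 128, 126, 129, 166, 224, 237, 235, 234, 234, 234, 234, 234, 234, 232, 230, 227, 220, 215, 217, 217, 217, 217, 220, 219, 189, 157, 151, 157, 161, 161, 160, 158, 156, 157, 157, 157, 158, 158, 157, 156, 156, 155]
330 [158, 139, 128, 127, 127, 128, 128, 128, 128, 126, 127, 168, 226, 236, 235, 234, 234, 234, 234, 234, 233, 231, 229, 227, 220, 216, 216, 217, 218, 221, 229, 231, 202, 166, 159, 162, 161, 159, 158, 157, 156, 157, 158, 158, 157, 156, 154, 155, 156, 156]
```

```bash
python3 -m crank '0.74 0.05 0 0 0 0 0;0.74 0.05 0 0 0 0 0;0.74 0 0 0 0 0 0' | grep -E "tcp_pos|ft"; python3 -m crank '0.74 0.04 0 0 0 0 0;0.74 0 0 0 0 0 0;0.74 0 0 0 0 0 0'| grep -E "tcp_pos|ft"
python3 - <<'E'
from h import *
c,im=shot("wrist","w6")
g=im.min(2)
for u in(30,90,150,210,270,330): print(u,g[160:185:1,u].tolist())
E
```

```text
tcp_pos: [0.6249, -0.0534, 0.0083]
ft_force: [-6.9, 0.9, 1.1]
tcp_pos: [0.6252, -0.0534, 0.0083]
ft_force: [-7.7, 0.9, 1.2]
30 [230, 228, 223, 215, 216, 218, 217, 216, 217, 218, 222, 210, 169, 152, 157, 161, 161, 158, 157, 154, 154, 154, 155, 156, 156]
90 [231, 229, 225, 218, 217, 218, 219, 219, 220, 224, 230, 220, 179, 158, 161, 163, 162, 159, 158, 155, 156, 156, 157, 158, 158]
150 [232, 230, 227, 219, 218, 219, 219, 220, 222, 229, 234, 225, 185, 163, 163, 163, 161, 159, 157, 157, 159, 160, 159, 158, 158]
210 [232, 230, 227, 221, 218, 219, 220, 221, 228, 233, 236, 228, 190, 165, 163, 161, 160, 157, 158, 158, 159, 160, 159, 158, 158]
270 [232, 231, 227, 221, 218, 220, 221, 228, 232, 235, 236, 231, 192, 165, 161, 160, 159, 159, 159, 160, 161, 161, 159, 158, 159]
330 [233, 230, 227, 221, 219, 220, 227, 232, 234, 236, 237, 231, 191, 163, 159, 159, 159, 159, 160, 161, 161, 159, 159, 158, 158]
```

The tray's front edge is now parallel to the guard along the whole view, pressed with ~4–5 N. Slide left.

```bash
python3 -m crank '0.74 0 -0.2 0 0 0 0;0.74 0 -0.2 0 0 0 0;0.74 0 -0.2 0 0 0 0;0.74 0 -0.2 0 0 0 0;0.74 0 -0.2 0 0 0 0' | grep -E "tcp_pos|ft"; python3 -m crank '0.74 0 -0.2 0 0 0 0;0.74 0 -0.2 0 0 0 0;0.74 0 -0.2 0 0 0 0;0.74 0 -0.2 0 0 0 0;0.74 0 -0.2 0 0 0 0'| grep -E "tcp_pos|ft|wid"
```

```text
tcp_pos: [0.6255, -0.0441, 0.0083]
ft_force: [-3.8, -3.3, -0.1]
tcp_pos: [0.6257, -0.0335, 0.0084]
ft_force: [-0.3, -3.5, -1.2]
gripper_width: 0.0221
```

```bash
python3 -m crank '0.74 0.05 -0.1 0 0 0 0;0.74 0.05 -0.1 0 0 0 0;0.74 0 -0.1 0 0 0 0' | grep -E "tcp_pos|ft"; python3 -m crank '0.74 0.05 -0.1 0 0 0 0;0.74 0 -0.1 0 0 0 0;0.74 0 -0.1 0 0 0 0'| grep -E "tcp_pos|ft|wid"
python3 - <<'E'
from h import *
c,im=shot("wrist","w7")
E
```

```text
tcp_pos: [0.6262, -0.0311, 0.0084]
ft_force: [-2.1, -6.9, -0.1]
tcp_pos: [0.6265, -0.0285, 0.0084]
ft_force: [-3.2, -8.3, 1.0]
gripper_width: 0.0224
```

View pics/w7.png

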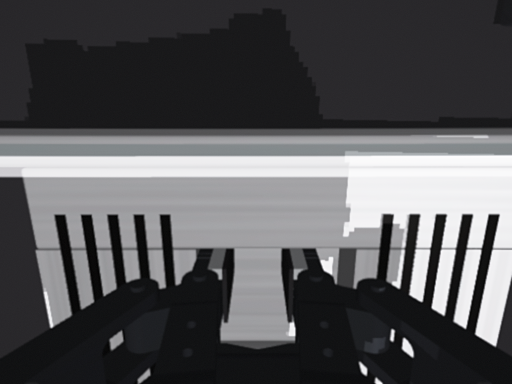

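Tray is square against the guard, its left top edge running from (22,178) to (45,290), and the left finger is at the left wall of the well.

```bash
python3 - <<'E'
from h import *
c=cam("wrist");print(px(c,[(24,185),(36,248),(42,275)],.03), telemetry.state()["tcp_pos"],telemetry.state()["ft_force"])
E
python3 -m crank '0.74 0 -0.2 0 0 0 0;0.74 0 -0.2 0 0 0 0;0.74 0 -0.2 0 0 0 0;0.74 0 -0.2 0 0 0 0;0.74 0 -0.2 0 0 0 0'| grep -E "tcp_pos|ft|wid"
```

```text
[[0.66171584 0.05997221 0.03      ]
 [0.63591853 0.05989565 0.03      ]
 [0.62396193 0.05948016 0.03      ]] [ 0.62649586 -0.02825872  0.00837333] [-3.27400454 -8.59441683  1.81565239]
tcp_pos: [0.6264, -0.0185, 0.0084]
ft_force: [-3.1, -9.1, 0.7]
gripper_width: 0.0222
```

```bash
python3 -m crank '0.74 0 -0.2 0 0 0 0;0.74 0 -0.2 0 0 0 0;0.74 0 -0.2 0 0 0 0;0.74 0 -0.2 0 0 0 0;0.74 0 -0.2 0 0 0 0;0.74 0 -0.2 0 0 0 0;0.74 0 -0.2 0 0 0 0;0.74 0 -0.2 0 0 0 0;0.74 0 -0.2 0 0 0 0;0.74 0 -0.2 0 0 0 0'| grep -E "tcp_pos|ft"
python3 -m crank '0.74 0 -0.2 0 0 0 0;0.74 0 -0.2 0 0 0 0;0.74 0 -0.2 0 0 0 0;0.74 0 -0.2 0 0 0 0;0.74 0 -0.2 0 0 0 0'| grep -E "tcp_pos|ft"
```

```text
tcp_pos: [0.6262, 0.0015, 0.0084]
ft_force: [-2.6, -8.3, 0.6]
tcp_pos: [0.6261, 0.0115, 0.0084]
ft_force: [-2.9, -8.7, 2.2]
```

```bash
python3 -m crank '0.74 0 -0.2 0 0 0 0;0.74 0 -0.2 0 0 0 0;0.74 0 -0.2 0 0 0 0;0.74 0 -0.2 0 0 0 0;0.74 0 -0.2 0 0 0 0;0.74 0 -0.2 0 0 0 0;0.74 0 -0.2 0 0 0 0;0.74 0 -0.2 0 0 0 0;0.74 0 -0.2 0 0 0 0;0.74 0 -0.2 0 0 0 0'| grep -E "tcp_pos|ft"
python3 -m crank '0.74 0 -0.2 0 0 0 0;0.74 0 -0.2 0 0 0 0;0.74 0 -0.2 0 0 0 0;0.74 0 -0.2 0 0 0 0;0.74 0 -0.2 0 0 0 0;0.74 0 0 0 0 0 0;0.74 0 0 0 0 0 0'| grep -E "tcp_pos|ft"
python3 - <<'E'
from h import *
c,im=shot("wrist","w8");shot("top","t8");shot("scene","s8")
t=cv2.imread("pics/t8.png")[130:240,185:295];s=cv2.imread("pics/s8.png")[150:270,190:350]
cv2.imwrite("pics/v8.png",np.hstack([cv2.resize(t,(400,400),interpolation=2),cv2.resize(im[100:300,0:200],(400,400))]))
E
```

```text
tcp_pos: [0.6259, 0.0314, 0.0084]
ft_force: [-3.2, -8.5, 1.2]
tcp_pos: [0.6257, 0.042, 0.0084]
ft_force: [-2.9, -6.0, 2.5]
```

View pics/v8.png

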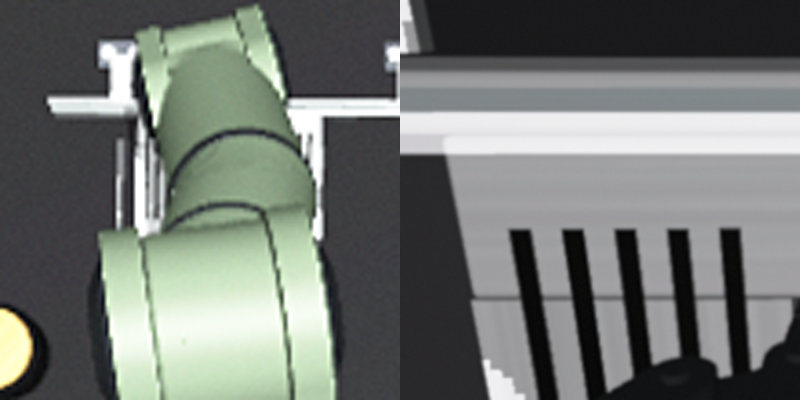

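Top crop: line at col ~122, tray's leading edge at col ~135, so roughly 15–18 mm are left. Wrist crop: tray flush with the guard. I'll close to about 5 mm short, then take the fingers out to look straight down at both edge and line.

```bash
python3 -m crank '0.74 0 -0.15 0 0 0 0;0.74 0 -0.15 0 0 0 0;0.74 0 -0.15 0 0 0 0;0.74 0 -0.15 0 0 0 0;0.74 0 -0.15 0 0 0 0;0.74 0 -0.15 0 0 0 0;0.74 0 -0.15 0 0 0 0;0.74 0 -0.15 0 0 0 0;0.74 0 0 0 0 0 0;0.74 0 0 0 0 0 0;0.74 0 0 0 0 0 0'| grep -E "tcp_pos|ft"
python3 -m crank '0.74 -0.1 0 0 0 0 0;0.74 -0.2 0 0 0 0 0;0.74 -0.2 0.3 0 0 0 0;0.74 0 0 -0.1 0 0 0;0.74 0 0 -1 0 0 0;0.74 0 0 -2 0 0 0;0.74 0 0 -2 0 0 0;0.74 0 -2 -2 0 0 0;0.74 0 -2 -2 0 0 0;0.74 -2 -2 -2 0 0 0;0.74 -3 -3 -2 0 0 0;0.74 -3 -2 -2 0 0 0;0.74 -1 0 -2 0 0 0;0.74 0 0 -2 0 0 0;0.74 0 0 0 0 0 0;0.74 0 0 0 0 0 0;0.74 0 0 0 0 0 0'| grep -E "tcp_pos|ft"
python3 - <<'E'
from h import *
c,im=shot("wrist","w9");print(proj(c,[(.606,.148,0),(.606,.148,.03),(.672,.148,.056)]))
E
```

```text
tcp_pos: [0.6256, 0.0538, 0.0084]
ft_force: [-3.6, -6.9, 2.1]
tcp_pos: [0.5331, 0.1572, 0.1971]
ft_force: [-0.1, 0.9, 0.7]
[[268.27848592  91.37614062]
 [269.30440131  90.92494919]
 [272.36183094  -0.71487315]]
```

View pics/w9.png

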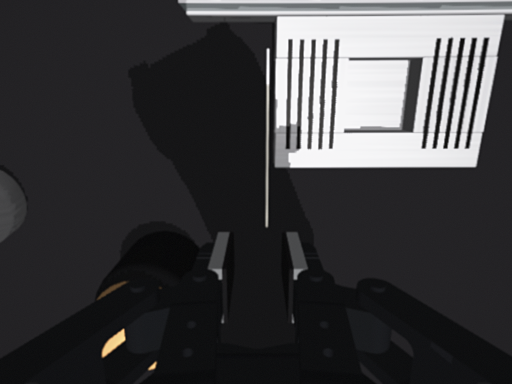

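Straight-down view: line at col ~267 (rows 48–226), tray leading edge at col ~276 (rows 16–166), tray square to the guard at the top of the picture.

```bash
cat > gap.py <<'E'
from h import *
def gap(f,c,u0,u1,r0,r1,thr=110):
    g=cv2.imread("pics/"+f+".png").astype(float).min(2); Ls=[];Es=[]
    for v in range(r0,r1):
        s=g[v,u0:u1]
        a=np.clip(s-60,0,None); 
        # line: first bright blob; edge: last rising crossing
        k=np.argmax(s>90); w=a[max(k-2,0):k+4]; 
        if w.sum()>0: Ls.append((u0+max(k-2,0)+(np.arange(len(w))*w).sum()/w.sum(),v))
        j=[i for i in range(k+4,len(s)-1) if s[i]<thr<=s[i+1]]
        if j: i=j[0]; Es.append((u0+i+(thr-s[i])/(s[i+1]-s[i])-0.5+0.5,v))
    L=px(c,Ls,0);E=px(c,Es,.03);kl=np.polyfit(L[:,0],L[:,1],1);ke=np.polyfit(E[:,0],E[:,1],1)
    x=.606;print("line y",np.polyval(kl,x),"edge y",np.polyval(ke,x),"gap mm",1e3*(np.polyval(kl,x)-np.polyval(ke,x)),"deg",np.degrees(kl[0]),np.degrees(ke[0]),len(Ls),len(Es))
E
python3 - <<'E'
from gap import *
c=cam("wrist");gap("w9",c,260,284,60,120)
g=cv2.imread("pics/w9.png").min(2)
for v in(70,110,140):print(g[v,258:290].tolist())
P=px(c,[(276,16),(505,16),(477,166),(275,166)],.03);print(P.round(4).tolist())
E
```

```text
line y 0.14869772044090585 edge y 0.14300354269946564 gap mm 5.6941777414402095 deg 0.7065669694290547 1.8585076797803979 60 60
[21, 20, 23, 32, 34, 33, 29, 45, 154, 252, 252, 146, 38, 18, 18, 20, 47, 155, 250, 250, 247, 246, 246, 246, 246, 246, 246, 250, 249, 161, 70, 58]
[21, 20, 22, 22, 22, 19, 16, 43, 119, 187, 158, 65, 14, 18, 19, 30, 63, 118, 200, 249, 249, 247, 246, 246, 246, 247, 250, 248, 159, 74, 64, 76]
[22, 21, 22, 22, 20, 20, 20, 52, 127, 174, 119, 40, 15, 18, 24, 39, 65, 109, 149, 159, 158, 157, 156, 156, 156, 157, 159, 140, 60, 8, 17, 58]
[[0.6657, 0.1435, 0.03], [0.6665, -0.0467, 0.03], [0.5397, -0.0489, 0.03], [0.5377, 0.1409, 0.03]]
```

```bash
python3 -m crank '0.74 1.5 2 0 0 0 0;0.74 1.5 2 0 0 0 0;0.74 1.5 2 0 0 0 0;0.74 1.5 2 0 0 0 0;0.74 1.8 2.7 0 0 0 0;0.74 0 0 3 0 0 0;0.74 0 0 3 0 0 0;0.74 0 0 3 0 0 0;0.74 0 0 3 0 0 0;0.74 0 0 2 0 0 0;0.74 0 0 0 0 0 0;0.74 0 0 0 0 0 0;0.74 0 0 0 0 0 0'| grep -E "tcp_pos|ft|clock"
```

```text
clock: 16.37
tcp_pos: [0.6128, 0.051, 0.058]
ft_force: [-0.4, -0.4, 0.6]
```

```bash
python3 -m crank '0.74 0 0 1.5 0 0 0;0.74 0 0 1.5 0 0 0;0.74 0 0 1.2 0 0 0;0.74 0 0 0.7 0 0 0;0.74 0 0 0 0 0 0;0.74 0 0 0 0 0 0'| grep -E "tcp_pos|ft"
python3 -m crank '0.74 0.3 0 0 0 0 0;0.74 0.3 0 0 0 0 0;0.74 0.3 0 0 0 0 0;0.74 0.2 0 0 0 0 0;0.74 0.1 0 0 0 0 0;0.74 0 0 0 0 0 0;0.74 0 0 0 0 0 0'| grep -E "tcp_pos|ft"
```

```text
tcp_pos: [0.6125, 0.051, 0.0085]
ft_force: [0.7, -0.1, -0.2]
tcp_pos: [0.6242, 0.0511, 0.008]
ft_force: [-0.6, -0.5, -0.0]
```

```bash
python3 -m crank '0.74 0.05 0 0 0 0 0;0.74 0.05 0 0 0 0 0;0.74 0 0 0 0 0 0;0.74 0 0 0 0 0 0'| grep -E "tcp_pos|ft"
python3 -m crank '0.74 0.05 0 0 0 0 0;0.74 0 0 0 0 0 0;0.74 0 0 0 0 0 0'| grep -E "tcp_pos|ft"
```

```text
tcp_pos: [0.6247, 0.0511, 0.008]
ft_force: [-5.3, -0.4, 3.5]
tcp_pos: [0.6247, 0.0511, 0.008]
ft_force: [-8.5, 0.4, 6.0]
```

```bash
python3 -m crank '0.74 0 -0.1 -0.02 0 0 0;0.74 0 -0.1 -0.02 0 0 0;0.74 0 -0.1 0 0 0 0;0.74 0 -0.1 0 0 0 0;0.74 0 -0.1 0 0 0 0;0.74 0 0 0 0 0 0'| grep -E "tcp_pos|ft"
python3 -m crank '0.74 0 -0.1 0 0 0 0;0.74 0 -0.1 0 0 0 0;0.74 0 -0.05 0 0 0 0;0.74 0 0 0 0 0 0;0.74 0 0 0 0 0 0'| grep -E "tcp_pos|ft"
```

```text
tcp_pos: [0.6251, 0.0554, 0.0081]
ft_force: [-3.4, -3.7, -1.5]
tcp_pos: [0.6252, 0.0579, 0.0081]
ft_force: [-2.8, -4.0, -3.3]
```

```bash
python3 -m crank '0.74 -0.1 0.1 0 0 0 0;0.74 -0.2 0.1 0 0 0 0;0.74 -0.2 0.1 0 0 0 0;0.74 -0.2 0 -0.1 0 0 0;0.74 0 0 -1 0 0 0;0.74 0 0 -2 0 0 0;0.74 0 0 -2 0 0 0;0.74 0 -2 -2 0 0 0;0.74 0 -2 -2 0 0 0;0.74 -2 -2 -2 0 0 0;0.74 -3 -3 -2 0 0 0;0.74 -3 -1.5 -2 0 0 0;0.74 -1 0 -2 0 0 0;0.74 0 0 -2 0 0 0;0.74 0 0 0 0 0 0;0.74 0 0 0 0 0 0;0.74 0 0 0 0 0 0'| grep -E "tcp_pos|ft"
python3 - <<'E'
from gap import *
c,im=shot("wrist","w10")
g=im.min(2)
for v in(30,70,100,130,160,175,190):print(v,g[v,255:287].tolist())
cv2.imwrite("pics/v10.png",cv2.resize(im[0:240,180:500],(800,600),interpolation=2))
np.set_printoptions(precision=4,suppress=True)
E
```

```text
tcp_pos: [0.5309, 0.1562, 0.1973]
ft_force: [0.5, 0.6, 0.3]
30 [36, 34, 35, 35, 35, 34, 35, 35, 35, 35, 36, 32, 23, 18, 21, 42, 121, 226, 249, 247, 246, 245, 245, 245, 245, 245, 245, 245, 245, 245, 245, 245]
70 [21, 21, 22, 20, 21, 21, 24, 33, 32, 39, 110, 192, 188, 90, 34, 134, 240, 250, 247, 246, 246, 246, 246, 246, 247, 250, 249, 158, 69, 60, 65, 142]
100 [20, 21, 21, 21, 22, 20, 22, 21, 16, 33, 113, 196, 183, 78, 32, 98, 156, 164, 161, 156, 156, 200, 247, 249, 248, 247, 195, 97, 65, 69, 86, 166]
130 [22, 21, 22, 20, 21, 20, 20, 20, 17, 41, 116, 180, 145, 59, 44, 84, 128, 144, 144, 142, 142, 142, 141, 142, 145, 132, 78, 25, 12, 28, 79, 137]
160 [20, 21, 21, 22, 22, 21, 21, 19, 21, 58, 132, 169, 110, 38, 48, 105, 142, 150, 150, 148, 149, 149, 149, 148, 150, 149, 149, 148, 148, 148, 146, 149]
175 [21, 22, 20, 20, 22, 21, 20, 18, 21, 58, 130, 164, 96, 29, 16, 22, 22, 20, 21, 21, 21, 21, 21, 22, 20, 22, 21, 20, 20, 21, 22, 22]
190 [22, 21, 20, 22, 20, 20, 21, 18, 23, 75, 148, 164, 89, 24, 16, 21, 22, 21, 21, 22, 22, 21, 20, 20, 22, 21, 22, 21, 22, 21, 21, 21]
```

View pics/v10.png

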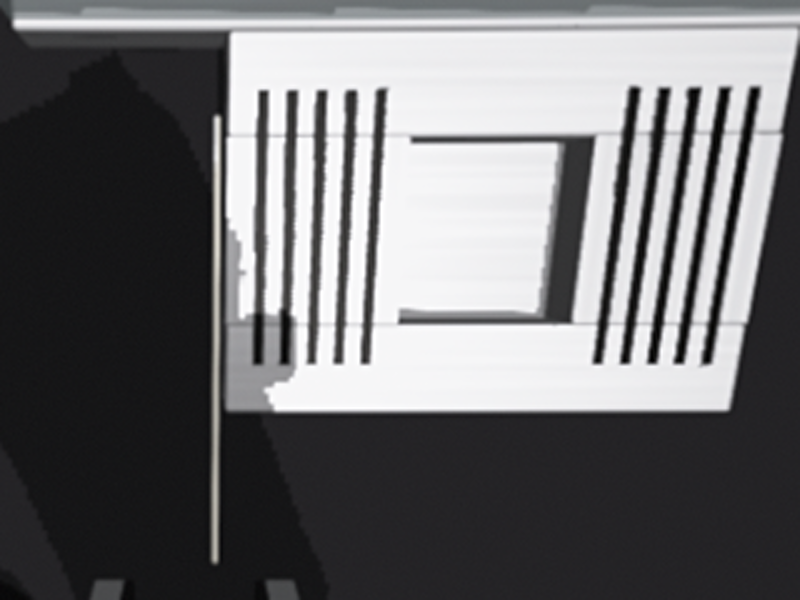

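The enlarged view shows the line at col ~217 just outside the tray's leading edge at col ~228; the tray is flush and parallel to the guard. Compute the remaining gap.

```bash
python3 - <<'E'
from h import *
c=cam("wrist")
g=cv2.imread("pics/w10.png").min(2).astype(float)
for v in (60,75,90,100,115,130,145,160):
    s=g[v,262:285];w=np.clip(s[:8]-35,0,None);w[7:]=0
    k=8+0;w=np.clip(s[0:7]-35,0,None) ;ul=(np.arange(7)*w).sum()/w.sum()
    m=s[8:14].max();i=[i for i in range(6,13) if s[i]<(m+20)/2<=s[i+1]][0];ue=i+((m+20)/2-s[i])/(s[i+1]-s[i])
    L=px(c,[(262+ul,v)],0)[0];E=px(c,[(262+ue,v)],.03)[0];print(v,round(ul,2),round(ue,2),L.round(4),E.round(4),round(1e3*(L[1]-E[1]-.0117*(L[0]-E[0])),2))
E
```

```text
60 4.31 8.1 [0.6321 0.1493 0.    ] [0.6292 0.1467 0.03  ] 2.56
75 4.36 7.86 [0.6186 0.149  0.    ] [0.6169 0.1466 0.03  ] 2.33
90 4.38 8.38 [0.6048 0.1487 0.    ] [0.6044 0.1459 0.03  ] 2.8
100 4.36 7.91 [0.5954 0.1485 0.    ] [0.5958 0.1461 0.03  ] 2.42
115 4.16 8.15 [0.581  0.1484 0.    ] [0.5827 0.1456 0.03  ] 2.87
130 4.18 7.95 [0.5663 0.1482 0.    ] [0.5692 0.1455 0.03  ] 2.71
145 3.96 7.86 [0.5511 0.1481 0.    ] [0.5554 0.1453 0.03  ] 2.88
160 3.81 7.65 [0.5356 0.148  0.    ] [0.5413 0.1452 0.03  ] 2.87
```

About 2.5 mm short: one more nudge of ~2.4 mm.

```bash
python3 -m crank '0.74 1.5 2 0 0 0 0;0.74 1.5 2 0 0 0 0;0.74 1.5 2 0 0 0 0;0.74 1.5 2 0 0 0 0;0.74 2 2.2 0 0 0 0;0.74 0 0 3 0 0 0;0.74 0 0 3 0 0 0;0.74 0 0 3 0 0 0;0.74 0 0 3 0 0 0;0.74 0 0 2 0 0 0;0.74 0 0 0 0 0 0;0.74 0 0 0 0 0 0;0.74 0 0 0 0 0 0'| grep -E "tcp_pos|ft|clock"
python3 -m crank '0.74 0 0 1.5 0 0 0;0.74 0 0 1.5 0 0 0;0.74 0 0 1.2 0 0 0;0.74 0 0 0.7 0 0 0;0.74 0 0 0 0 0 0;0.74 0 0 0 0 0 0'| grep -E "tcp_pos|ft"
```

```text
clock: 21.5
tcp_pos: [0.6126, 0.0551, 0.0581]
ft_force: [1.0, 0.3, 0.8]
tcp_pos: [0.6123, 0.0552, 0.0087]
ft_force: [-0.6, -0.3, 0.7]
```

```bash
python3 -m crank '0.74 0.3 0 0 0 0 0;0.74 0.3 0 0 0 0 0;0.74 0.3 0 0 0 0 0;0.74 0.2 0 0 0 0 0;0.74 0.1 0 0 0 0 0;0.74 0 0 0 0 0 0;0.74 0 0 0 0 0 0'| grep -E "tcp_pos|ft"
python3 -m crank '0.74 0.05 0 0 0 0 0;0.74 0.05 0 0 0 0 0;0.74 0 0 0 0 0 0;0.74 0 0 0 0 0 0'| grep -E "tcp_pos|ft"
```

```text
tcp_pos: [0.624, 0.0553, 0.0082]
ft_force: [-0.3, 0.2, -0.0]
tcp_pos: [0.625, 0.0553, 0.0082]
ft_force: [-1.0, -0.3, -0.3]
```

```bash
python3 -m crank '0.74 0.05 0 0 0 0 0;0.74 0 -0.1 0 0 0 0;0.74 0 -0.1 0 0 0 0;0.74 0 -0.05 0 0 0 0;0.74 0 0 0 0 0 0'| grep -E "tcp_pos|ft"
```

```text
tcp_pos: [0.6252, 0.0579, 0.0081]
ft_force: [-3.2, -1.7, 0.3]
```

```bash
python3 -m crank '0.74 0 -0.05 0 0 0 0;0.74 0 -0.05 0 0 0 0;0.74 0 -0.05 0 0 0 0;0.74 0 -0.05 0 0 0 0;0.74 0 0 0 0 0 0;0.74 0 0 0 0 0 0'| grep -E "tcp_pos|ft"
```

```text
tcp_pos: [0.6253, 0.0587, 0.0081]
ft_force: [-3.0, -6.1, 0.0]
```

```bash
python3 -m crank '0.74 0 -0.05 0 0 0 0;0.74 0 -0.05 0 0 0 0;0.74 0 0 0 0 0 0;0.74 0 0 0 0 0 0;0.74 0 0 0 0 0 0'| grep -E "tcp_pos|ft"
python3 -m crank '0.74 0 -0.03 0 0 0 0;0.74 0 0 0 0 0 0;0.74 0 0 0 0 0 0'| grep -E "tcp_pos|ft"
```

```text
tcp_pos: [0.6253, 0.0597, 0.0081]
ft_force: [-2.6, -6.7, 0.6]
tcp_pos: [0.6253, 0.0599, 0.0081]
ft_force: [-2.1, -6.6, -0.0]
```

```bash
python3 -m crank '0.74 0.04 -0.02 0 0 0 0;0.74 0.03 0 0 0 0 0;0.74 0 0 0 0 0 0;0.74 0 0 0 0 0 0'| grep -E "tcp_pos|ft"
python3 -m crank '0.74 -0.1 0.1 0 0 0 0;0.74 -0.2 0.1 0 0 0 0;0.74 -0.2 0.1 0 0 0 0;0.74 -0.2 0 -0.1 0 0 0;0.74 0 0 -1 0 0 0;0.74 0 0 -2 0 0 0;0.74 0 0 -2 0 0 0;0.74 0 -2 -2 0 0 0;0.74 0 -2 -2 0 0 0;0.74 -2 -2 -2 0 0 0;0.74 -3 -3 -2 0 0 0;0.74 -3 -1 -2 0 0 0;0.74 -1 0 -2 0 0 0;0.74 0 0 -2 0 0 0;0.74 0 0 0 0 0 0;0.74 0 0 0 0 0 0;0.74 0 0 0 0 0 0'| grep -E "tcp_pos|ft|clock"
python3 - <<'E'
from h import *
c,im=shot("wrist","w11")
g=im.min(2).astype(float)
for v in (75,100,115,130,145,160,175,190):
    print(v,g[v,258:282].astype(int).tolist())
# line from the exposed part below tray, slope .0125
P=px(c,[(276,16),(505,16)],.03)
f=lambda r0,r1,z:0
L=[]
for v in range(172,205):
    s=g[v,258:276];w=np.clip(s-35,0,None);L.append((258+(np.arange(18)*w).sum()/w.sum(),v))
L=px(c,L,0);y606=(L[:,1]+.0125*(.606-L[:,0])).mean();print("line",y606)
for v in (75,100,115,130,145,160):
    s=g[v,258:285];m=np.median(s[14:20]);i=[i for i in range(9,16) if s[i]<(m+20)/2<=s[i+1]]
    for i in i:
        E=px(c,[(258+i+((m+20)/2-s[i])/(s[i+1]-s[i]),v)],.03)[0];print(v,i,"gap",round(1e3*(y606-E[1]-.0125*(.606-E[0])),2))
# front edge rows tray vs guard
for u in (290,350,420,480):print(u,g[0:30,u].astype(int).tolist())
E
```

```text
tcp_pos: [0.6253, 0.0599, 0.0081]
ft_force: [-7.1, -7.8, 4.1]
clock: 26.25
tcp_pos: [0.5315, 0.1539, 0.197]
ft_force: [0.2, -0.0, -0.1]
75 [21, 22, 19, 18, 42, 119, 178, 145, 140, 203, 248, 248, 246, 246, 246, 246, 247, 250, 248, 160, 72, 60, 66, 133]
100 [22, 20, 19, 21, 58, 134, 179, 147, 146, 160, 163, 160, 157, 157, 159, 158, 157, 166, 171, 114, 71, 69, 77, 123]
115 [21, 21, 17, 22, 61, 136, 172, 137, 147, 159, 159, 156, 154, 154, 155, 155, 156, 159, 141, 70, 63, 70, 90, 183]
130 [21, 20, 17, 20, 61, 134, 170, 123, 120, 141, 146, 144, 142, 143, 144, 144, 145, 139, 104, 40, 11, 18, 56, 114]
145 [20, 22, 18, 21, 67, 140, 167, 118, 126, 152, 155, 154, 154, 154, 154, 154, 155, 141, 87, 34, 21, 30, 82, 146]
160 [21, 21, 17, 26, 80, 154, 166, 115, 133, 150, 149, 149, 148, 147, 148, 148, 148, 148, 148, 148, 148, 148, 147, 148]
175 [21, 21, 17, 25, 79, 155, 168, 88, 23, 17, 21, 21, 22, 21, 21, 22, 21, 23, 20, 22, 20, 22, 20, 20]
190 [20, 21, 17, 24, 79, 153, 162, 76, 15, 19, 19, 22, 22, 22, 21, 22, 21, 21, 20, 20, 22, 21, 21, 22]
line 0.14894353598501256
290 [122, 112, 109, 109, 108, 115, 137, 159, 204, 232, 224, 186, 146, 200, 242, 246, 243, 242, 242, 243, 242, 243, 243, 243, 243, 242, 242, 243, 244, 245]
350 [108, 110, 108, 107, 117, 142, 145, 160, 211, 235, 216, 168, 129, 210, 243, 242, 239, 238, 239, 239, 238, 238, 238, 237, 237, 237, 236, 237, 239, 240]
420 [108, 107, 111, 129, 141, 144, 149, 186, 220, 221, 189, 147, 171, 226, 237, 235, 233, 233, 233, 232, 232, 233, 233, 234, 234, 233, 232, 232, 234, 235]
480 [107, 106, 107, 119, 138, 146, 168, 210, 224, 200, 156, 131, 201, 231, 229, 226, 226, 226, 224, 224, 223, 225, 228, 229, 229, 227, 226, 223, 225, 227]
```

The leading edge is about 1 mm short of the line centre, within tolerance, and the tray lies flush and parallel to the guard with the fingers clear. I'm handing in.

```bash
python3 -c "from bench import finish_job;print(finish_job())"
```

```text
the job is handed in; nothing more can be done
None
```

I handed the job in with the tray resting square against the guard, the fingers clear of it, and its leading edge about 1 mm short of the line centre (within the 3 mm allowed); the hand-in returned no verdict.

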